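# Gauge two screw caps and sort them

### The job

Two screw caps have been hand-started on the bench thread gauge: screwed down clockwise, the good one turns fully home onto the gauge's shoulder, the badly moulded one stops short. Find the bad one, take it off and put it in the reject bin. So that they cannot be mixed up, only then unscrew the good cap from where it has been screwed fully home, put it in the open drawer and shut the drawer.

Things in the scene. Friction and masses are not known exactly. Their poses are not given: they have to be found in the camera images.
- cap_1_mid (a point): Black screw cap, 63 mm across, 42 mm high: ribbed skirt 28 mm high, closed top, on it a straight grip bar 54 mm long, 16 mm thick, 15 mm high. Point: on the axis, 21 mm above the skirt's rim; x along the bar, z up. Right-hand thread sinks 7 mm per rad, 1 mm play up and down. Starts 6 to 7 mm short of home. Must not be pulled straight off: it is free 1.4 rad anticlockwise of home. 70 g.
- cap_2_mid (a point): The other cap; same looks, size, axes and start, on the other plug. Only screwing tells which cap is bad, and on which plug it is. The good one turns about 1.0 rad clockwise to a hard stop, its rim then on the shoulder (point 21 mm above it, bar along the gauge's x). The bad one meets a hard stop after about 0.4 rad, 3 to 5 mm above the shoulder; turned back 0.8 rad from there it is free.
- plug_left (a point): Left plug (seen from the robot) of the thread gauge: an aluminium plate 84 x 208 x 12 mm, fixed on the table, with two upright steel plugs 124 mm apart, each with a round shoulder (72 mm across, its flat top 30 mm above the table) and a threaded spigot 21 mm high on it. Point: centre of the shoulder's top; z up, x across the plate away from the robot, y along it.
- plug_right (a point): Right plug (seen from the robot) of the same gauge; shape, point and axes as for plug_left. Keep clear of the filling machine to the left of the gauge (fixed, up to 0.21 m high, its side at about y = 0.10 m beside the bin) and of its nozzle, which hangs over the open bottle at about x = 0.47, y = 0.32 m, from 0.18 to 0.35 m above the table.
- bin_in (a point): Reject bin: open grey box with a rolled rim, 110 (x) x 130 (y) mm outside, walls 4 mm, 59 mm high, fixed on the table behind the gauge. Point: centre of its inner floor, 4 mm above the table; z up.
- drawer_floor (a point): Centre of the inner floor (180 wide, 152 mm front to back, walls 41 mm high, 66 mm above the table) of the upper drawer of the fixed two-drawer cabinet at the right rear (top 120 mm above the table). y points out of the cabinet, along the drawer's travel; z up. Only the part pulled out is open from above. Free height inside is 51 mm, so a cap must stand upright for the drawer to shut.
- drawer_front (a point): Centre of the outer face of that drawer's front panel, 88 mm above the table, 79 mm from drawer_floor along y (same axes). Panel 180 mm wide, 64 to 111 mm above the table; a pull lip 50 mm wide sticks out 13 mm in its middle, 96 to 100 mm above the table. The cabinet's front face is where this panel lies when the drawer is shut.
- parts_drawers_drawer_2 (a joint): How far that drawer is out, in m: 0 shut, 0.115 fully open. Starts at about 0.1. Pushing it takes about 1 N.
Mind the look-alikes: they are no part of the job. What is shaped like the part that bears cap_1_mid but white is not meant.

How it is judged:
By the outcome, as a careful person would: the job done as asked, in the order asked, and still so for the second after the job is handed in, with the robot touching nothing.
It also fails if it takes over 72 s, if anything falls off the work surface, if the arm or the gripper's body presses on something with over 40 N, if the wrist force passes 120 N, or if a joint passes its speed limit or range.

### The arm

A 6-joint arm with a two-finger parallel gripper is mounted at the origin on a cart in front of the work surface, level with it; the furniture and walls round the work are solid. World frame = base frame: x ahead of the robot, y to its left, z up, the work surface at z = 0. Lengths are in m, angles in rad, forces in N, time in s.
With the tool pointing down it reaches from about 0.35 to 0.775 m from the base axis. Payload 5.5 kg.
Tool frame: the origin (TCP) lies midway between the tips of the shut fingers; the grasp point (between the pads) lies 19 mm behind it; z points along the fingers, y is the line along which they close (so a half turn about z gives the same grasp; the last joint's range is limited). The gripper opens to 85 mm and grips with 20 to 120 N. Pads are 22 mm wide; open, the fingers measure 114 mm over their backs; the gripper's body (76 mm by 85 mm) begins 54 mm behind the grasp point. The pads swing forward as they close: fully open they stand 13 mm farther back than shut.
Start: joints at [1.045, 0.313, 0.046, 1.304, 0, 1.431], TCP at [0.216, 0.533, 0.231] pointing down, gripper open.
Joint ranges: [-2.76, 2.76], [-0.86, 1.69], [-1.03, 1.26], [-2.2, 2.34], [-1.47, 1.5], [-3.14, 3.14]. Speed limits (rad/s): [2.57, 2.57, 3.14, 3.14, 3.14, 3.14].

### API

Orientations are given as a unit quaternion [w, x, y, z].
In Python, from workcell import env gives the robot as it stands.
- The arm moves only by the tool move_arm, never from a script. Its argument "targets" is a list of rows, each a list of 3 entries, a list of its own where there are three numbers: the shift along the tool's x, y, z in mm, then the turn, a rotation vector about the tool's x, y, z in units of 10 degrees (1.0 is 10 degrees), then the closure, from -1 (fully open) to 1 (shut). In form: [[[dx, dy, dz], [ax, ay, az], gripper], ...]. A call has 1 to 5 rows; each row is the pose to reach, as a shift and turn from the pose commanded when the call began, along the tool's axes at that moment; what a row does not reach only later rows make up. A row lasts 1/8 s, in which the tool goes at most 62.5 mm and 10.7 degrees, less where a joint would pass 70% of its speed; a pose out of reach is approached as far as the arm can. A call with a gripper value outside its range is refused whole. The fingers move at their own pace and stop on an object; "squeeze" is the grip in N (left out, the last holds). Time passes only in rows, so rows that repeat a pose let the fingers close. It gives the time, the measured TCP pose, the force, the opening and the grip force at its end, in the units of the state.
- env.get_state(): the state, without advancing time (a new reading comes with each control period).
- env.read_camera(name): name is "scene" or "top"; returns a dict with "pixels" (420x560x3 uint8, red, green, blue), "fovy" (degrees; the focal length in pixels is half the picture's height over the tangent of half this angle, whatever the lens; pixels are square), "cx", "cy" (the principal point, pixels), "dist_coeffs" ([k1, k2, p1, p2, k3] as OpenCV has them; the pictures are not rectified), "extrinsics" (4x4, takes a point from world to camera coordinates). Camera axes: x right, y up, looking along -z (the intrinsics and any distortion apply to the point x, -y, -z); pixel columns grow to the right and rows downward; lengths in m; the calibration is good to about 2 mm. A picture is of the moment at which its call begins. There is no depth.
- env.hand_in(): hands the job in; it is judged then, once.
Trained networks look in a picture, given as the dict that the camera call returned (one of the last four; its "shot" number tells which), for a name from the list of things; names that differ only in an ending like _2 or _b are one class to them, and where a whole thing is asked for, a point or a joint stands for the part that bears it (a point fixed in the world has none). Each returns a list of dicts, best first, with "confidence" (0 to 1); they miss things now and then, are a little off and sometimes report something else, mostly with a low value. They report only what shows in the picture. A call takes as long as a camera call. They do not tell look-alikes from the thing itself.
- env.spot_in(thing, picture): "centre" ([x, y, z] in m, in world coordinates, good to about 4 mm: the middle of the surface that is visible of it).
- env.regions_of(thing, picture): "mask" (420x560 bool, what is visible of it).
- env.landmark_of(thing, picture): "centre" ([x, y, z] in m, in world coordinates, good to about 4 mm: a listed point, or the origin of a listed thing).
The state is a dict: "clock": time; "joint_pos": joint angles; "qvel": joint speeds; "tau": joint torques, N m; "tcp_pos": TCP position; "orientation": TCP orientation; "wrist_force": force on the tool from outside, world axes, zero at the start; "ft_torque": the same for the moment, N m; "finger_gap": finger opening in m; "grip_force": force on a finger pad.
Only numpy, scipy, OpenCV 4.12 (cv2) and the standard library are available. Lean on these libraries where they do the work, as an engineer would, in place of code of your own. Each camera call takes 0.05 s, during which the arm holds its last target. There are 200 camera calls.

## Working session

There is one attempt and no reset: what is moved stays moved. The work goes in short steps, Python scripts to look and compute and a tool call to move; the robot and the scene stay as the last step left them, time stands still between calls to the robot, and variables do not carry over. Pictures are saved under pics/ and viewed, at most 10 in all, crops included, and the job is handed in when it is done.

Besides the shell and the picture viewer there is one more tool, called after "Request:" in YAML: its name, and indented under it one key for each argument. move_arm: Moves the arm, as the interface text tells. Its arguments: {"type":"object","properties":{"targets":{"type":"array","items":{"type":"array"}},"squeeze":{"type":"number"}},"required":["targets"]}

```bash
mkdir -p pics
python3 - <<'E'
from workcell import env
import cv2,numpy as np
s=env.get_state();print({k:np.round(v,3).tolist() for k,v in s.items()})
for c in("top","scene"):
    p=env.read_camera(c);cv2.imwrite(f"pics/{c}0.png",p["pixels"][:,:,::-1])
    for t in["cap_1_mid","plug_left","plug_right","bin_in","drawer_floor","drawer_front"]:
        for r in env.landmark_of(t,p)[:4]:print(c,t,np.round(r["centre"],4),round(r["confidence"],2))
E
```

```text
{'clock': 0.0, 'joint_pos': [1.045, 0.314, 0.045, 1.304, -0.0, 1.431], 'qvel': [-0.0, -0.002, 0.001, 0.001, -0.0, -0.001], 'tau': [-0.001, -48.063, 29.853, 0.019, -0.0, -0.0], 'tcp_pos': [0.216, 0.532, 0.23], 'orientation': [-0.0, 0.192, 0.981, -0.001], 'wrist_force': [-0.424, -0.657, 0.414], 'ft_torque': [0.022, 0.003, 0.016], 'grip_force': 0.0, 'finger_gap': 0.085}
top cap_1_mid [0.4544 0.4498 0.0186] 0.68
top cap_1_mid [ 0.4712 -0.0261  0.0565] 0.55
top plug_left [0.4842 0.1015 0.0238] 0.88
top plug_right [ 0.4711 -0.0248  0.028 ] 0.73
top bin_in [0.6626 0.0059 0.0016] 0.68
top drawer_floor [ 0.6613 -0.2098  0.0672] 0.96
top drawer_front [ 0.5791 -0.2214  0.0902] 0.86
scene cap_1_mid [ 0.4708 -0.025   0.0607] 0.91
scene cap_1_mid [0.4598 0.4528 0.0168] 0.88
scene cap_1_mid [0.6638 0.0046 0.0049] 0.24
scene plug_left [0.4788 0.1002 0.0268] 0.78
scene plug_right [ 0.4729 -0.0271  0.0296] 0.79
scene bin_in [0.6642 0.0029 0.0044] 0.69
scene drawer_floor [ 0.6596 -0.2127  0.0668] 0.7
scene drawer_front [ 0.582  -0.2218  0.0913] 0.91
```

View pics/top0.png

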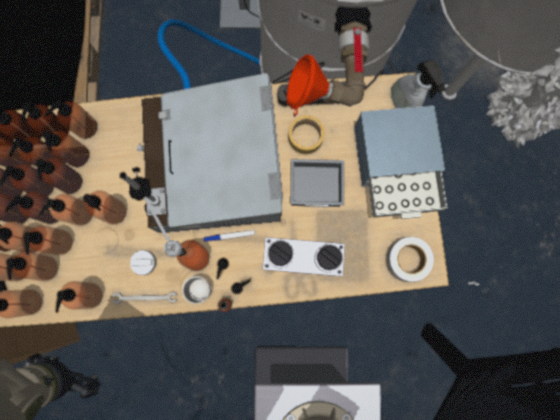

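View pics/scene0.png

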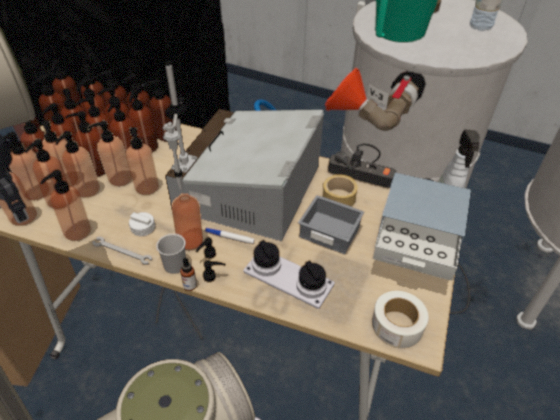

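The top view shows the gauge with black caps at about (281,253) and (328,257), the bin at (317,183) and the open drawer at (405,190). The machine's near right corner is at about (280,222). The scene view shows the same things, with the caps at (266,257) and (312,278).

```bash
cat > h.py <<'E'
from workcell import env
import cv2,numpy as np
def K(p):
    f=p["pixels"].shape[0]/2/np.tan(np.radians(p["fovy"])/2)
    return np.array([[f,0,p["cx"]],[0,f,p["cy"]],[0,0,1.]]),np.array(p["dist_coeffs"],float)
def onz(p,uv,z):
    k,d=K(p);n=cv2.undistortPoints(np.array(uv,float).reshape(-1,1,2),k,d)[:,0]
    E=np.array(p["extrinsics"]);R,t=E[:3,:3],E[:3,3];o=-R.T@t
    r=np.c_[n[:,0],-n[:,1],-np.ones(len(n))]@R
    return o+r*((z-o[2])/r[:,2])[:,None]
def proj(p,X):
    k,d=K(p);E=np.array(p["extrinsics"]);F=np.diag([1.,-1,-1])
    return cv2.projectPoints(np.array(X,float).reshape(-1,1,3),cv2.Rodrigues(F@E[:3,:3])[0],F@E[:3,3],k,d)[0][:,0]
def rect(p,c,z,half=0.05,n=380):
    "orthographic view of plane z, up=+x, left=+y"
    g=np.linspace(half,-half,n);X,Y=np.meshgrid(c[0]+g,c[1]+g,indexing="ij")
    uv=proj(p,np.stack([X,Y,np.full_like(X,z)],-1)).reshape(n,n,2).astype(np.float32)
    im=cv2.remap(p["pixels"],uv[...,0],uv[...,1],cv2.INTER_CUBIC)[:,:,::-1]
    return np.ascontiguousarray(cv2.convertScaleAbs(im,alpha=2.2,beta=10))
E
python3 - <<'E'
from h import *
o=[]
for c in("top","scene"):
    p=env.read_camera(c)
    row=[]
    for q in((.480,.101),(.472,-.026)):
        im=rect(p,q,.078,.04,290);cv2.line(im,(145,135),(145,155),(0,0,255),1);cv2.line(im,(135,145),(155,145),(0,0,255),1);row.append(im)
    o.append(np.hstack(row))
    if c=="top":
        print("machine",onz(p,[(280,222),(280,210),(168,228),(270,75)],.21).round(3), onz(p,[(280,222)],.0).round(3))
        print("drawer front corners",onz(p,[(374,216),(446,211)],.111).round(3),"bin",onz(p,[(290,205),(343,206),(344,160),(292,160)],.059).round(3))
    for n in("cap_1_mid","bin_in"):
        for r in env.spot_in(n,p)[:4]:print(c,n,r["centre"],r["confidence"])
cv2.imwrite("pics/caps.png",np.vstack(o))
E
```

```text
machine [[0.537 0.103 0.21 ]
 [0.564 0.103 0.21 ]
 [0.522 0.351 0.21 ]
 [0.885 0.128 0.21 ]] [[0.565 0.098 0.   ]]
drawer front corners [[ 0.567 -0.128  0.111]
 [ 0.58  -0.31   0.111]] bin [[ 0.601  0.074  0.059]
 [ 0.599 -0.061  0.059]
 [ 0.72  -0.065  0.059]
 [ 0.718  0.069  0.059]]
top cap_1_mid [0.4726, -0.0279, 0.0656] 0.92
top cap_1_mid [0.4534, 0.4489, 0.0273] 0.74
top bin_in [0.6706, 0.0014, 0.0002] 0.81
scene cap_1_mid [0.4468, 0.4402, 0.0268] 0.75
scene cap_1_mid [0.4583, -0.0309, 0.0645] 0.64
scene cap_1_mid [0.449, 0.0356, 0.0106] 0.25
scene bin_in [0.6772, 0.0071, 0.0301] 0.81
scene bin_in [0.4629, 0.0941, 0.0631] 0.55
```

View pics/caps.png

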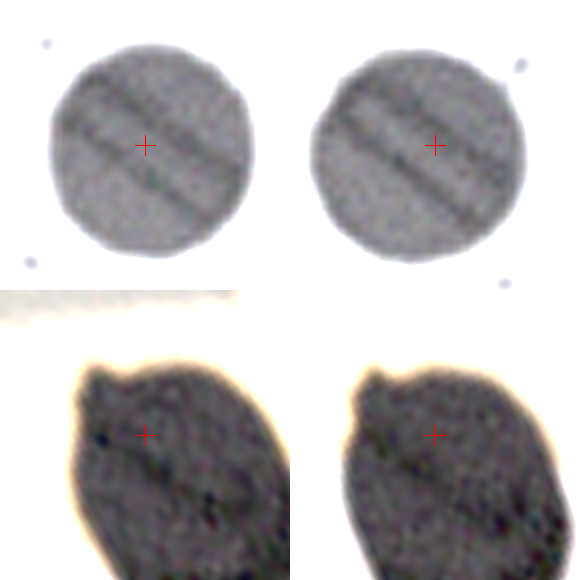

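The crops show both bars running from upper left to lower right, at a yaw of about 55°. They are centred near (0.481, 0.100) and (0.472, -0.024), and the gauge yaw is about -4°. I'll start with the right cap.

```bash
cat >> h.py <<'E'
from scipy.spatial.transform import Rotation as Ro
def go(x,y,z,yaw=None):
    "yaw: world yaw of tool y axis, deg"
    s=env.get_state();R=Ro.from_quat(s["orientation"],scalar_first=True).as_matrix()
    d=R.T@(np.array([x,y,z])-s["tcp_pos"])*1000
    cur=np.degrees(np.arctan2(R[1,1],R[0,1]))
    print("tcp",np.round(s["tcp_pos"],4),"yaw_y",cur.round(2),"z",R[:,2].round(3),"shift",d.round(1),"az",None if yaw is None else round(-((yaw-cur+180)%360-180)/10,2),"F",np.round(s["wrist_force"],1),"T",np.round(s["ft_torque"],2),"gap",round(s["finger_gap"],4),"q",np.round(s["joint_pos"],2),"t",round(s["clock"],2))
E
python3 -c "
from h import *
go(.4716,-.024,.2,144)"
```

```text
tcp [0.2164 0.5328 0.2313] yaw_y 67.9 z [ 0.  0. -1.] shift [-445.9 -419.8   31.3] az -7.61 F [ 0.1 -0.1  0.4] T [ 0.   -0.03 -0.01] gap 0.0855 q [1.05 0.31 0.05 1.3  0.   1.43] t 1.0
```

Request:
move_arm:
  targets:
    - [[-44,-42,3],[0,0,-0.8],-1]
    - [[-89,-84,6],[0,0,-1.6],-1]
    - [[-133,-126,9],[0,0,-2.4],-1]
    - [[-178,-168,12],[0,0,-3.2],-1]
    - [[-222,-210,15],[0,0,-4.0],-1]
  squeeze: 50

```text
clock: 1.62
tcp_pos: [0.3432, 0.2542, 0.2166]
orientation: [0.001, -0.156, 0.988, 0.0]
wrist_force: [1.1, 0.7, -0.0]
finger_gap: 0.0854
grip_force: 0.0
```

```bash
python3 -c "
from h import *
go(.4716,-.024,.2,144)"
```

```text
tcp [0.3432 0.2542 0.2166] yaw_y 108.0 z [ 0.001  0.001 -1.   ] shift [ -36.1 -304.3   16.6] az -3.6 F [ 1.1  0.7 -0. ] T [-0.03 -0.08  0.03] gap 0.0854 q [ 0.45  0.03 -0.33  1.2  -0.    0.14] t 1.62
```

Request:
move_arm:
  targets:
    - [[-7,-61,5],[0,0,-0.9],-1]
    - [[-14,-122,9],[0,0,-1.8],-1]
    - [[-22,-183,13],[0,0,-2.7],-1]
    - [[-29,-244,17],[0,0,-3.6],-1]
    - [[-36,-304,17],[0,0,-3.6],-0.2]

```text
clock: 2.25
tcp_pos: [0.4582, 0.0023, 0.2002]
orientation: [0.0, -0.453, 0.892, -0.0]
wrist_force: [1.2, 0.4, -0.2]
finger_gap: 0.0698
grip_force: 0.0
```

Run:
```python
from h import *
go(.4716,-.024,.13,144)
p=env.read_camera("scene")
go(.4716,-.024,.13,144)
u=proj(p,[.4716,-.024,.1])[0].astype(int)
print(u)
im=p["pixels"][u[1]-70:u[1]+70,u[0]-95:u[0]+95,::-1]
cv2.imwrite("pics/h1.png",cv2.resize(im,None,fx=4,fy=4,interpolation=2))
```

```text
tcp [0.4582 0.0023 0.2002] yaw_y 143.86 z [ 0.001  0.    -1.   ] shift [ 13.4 -26.3  70.2] az -0.01 F [ 1.2  0.4 -0.2] T [ 0.03 -0.05 -0.01] gap 0.0698 q [-0.17  0.1  -0.3   1.17  0.   -1.11] t 2.25
tcp [ 0.4619 -0.0045  0.2   ] yaw_y 143.49 z [ 0.004 -0.005 -1.   ] shift [  9.9 -19.   70.1] az -0.05 F [ 5.2 -4.5  0.3] T [-0.32 -0.25 -0.02] gap 0.0625 q [-0.18  0.1  -0.29  1.17 -0.   -1.11] t 2.3
[312 262]
```

View pics/h1.png

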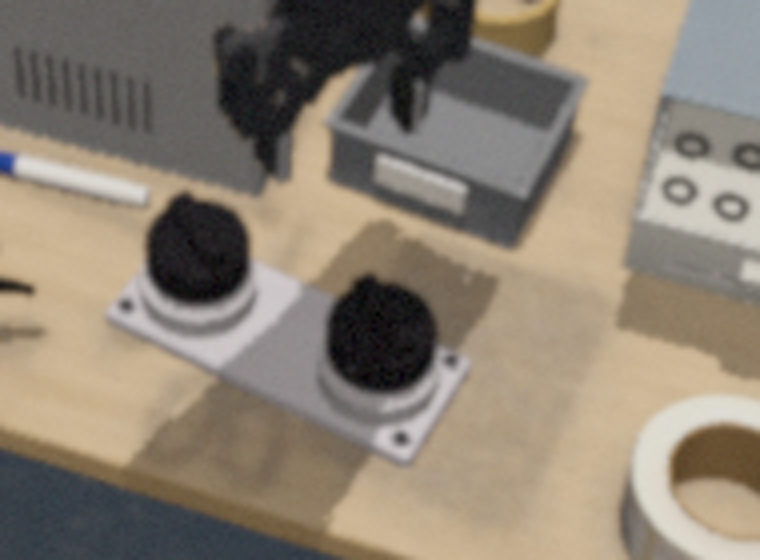

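The crop shows both caps sitting on their plugs at (197,250) and (380,335), with the gripper still above the right cap and moving. Next I descend.

Request:
move_arm:
  targets:
    - [[0,0,35],[0,0,0],-0.2]
    - [[0,0,70],[0,0,0],-0.2]
    - [[0,0,80],[0,0,0],-0.2]
    - [[0,0,80],[0,0,0],-0.2]

```text
clock: 2.8
tcp_pos: [0.4574, 0.0041, 0.1201]
orientation: [-0.0, -0.452, 0.892, 0.0]
wrist_force: [-0.3, -0.3, 0.3]
finger_gap: 0.0514
grip_force: 0.0
```

Run:
```python
from h import *
go(.4716,-.024,.068,144)
p=env.read_camera("scene")
u=proj(p,[.4716,-.024,.1])[0].astype(int)
im=p["pixels"][u[1]-50:u[1]+50,u[0]-65:u[0]+65,::-1]
cv2.imwrite("pics/h2.png",cv2.resize(im,None,fx=6,fy=6,interpolation=2))
```

```text
tcp [0.4574 0.0041 0.1201] yaw_y 143.73 z [-0.001  0.    -1.   ] shift [ 14.2 -28.1  52. ] az -0.03 F [-0.3 -0.3  0.3] T [-0.03 -0.01 -0.04] gap 0.0514 q [-0.17  0.16 -0.44  0.97  0.   -1.1 ] t 2.8
```

View pics/h2.png

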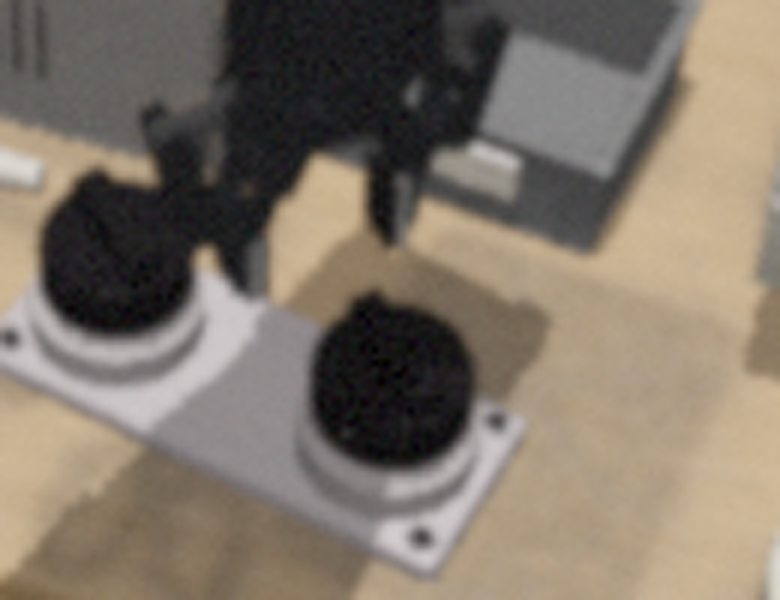

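The crop shows the open fingers still about 30 mm behind and left of the right cap, because the last row was cut short. I move over it and go down.

Request:
move_arm:
  targets:
    - [[14,-28,0],[0,0,0],-0.2]
    - [[14,-28,0],[0,0,0],-0.2]
    - [[14,-28,25],[0,0,0],-0.2]
    - [[14,-28,50],[0,0,0],-0.2]
    - [[14,-28,52],[0,0,0],-0.2]

```text
clock: 3.48
tcp_pos: [0.4709, -0.0233, 0.0676]
orientation: [-0.001, -0.452, 0.892, 0.001]
wrist_force: [-0.6, 0.0, 1.0]
finger_gap: 0.0512
grip_force: 0.0
```

Run:
```python
from h import *
go(.4716,-.024,.068,144)
p=env.read_camera("scene")
u=proj(p,[.4716,-.024,.08])[0].astype(int)
im=p["pixels"][u[1]-50:u[1]+50,u[0]-65:u[0]+65,::-1]
cv2.imwrite("pics/h3.png",cv2.convertScaleAbs(cv2.resize(im,None,fx=6,fy=6,interpolation=2),alpha=1.6,beta=15))
```

```text
tcp [ 0.4709 -0.0233  0.0676] yaw_y 143.75 z [-0.002  0.001 -1.   ] shift [ 0.1 -1.  -0.4] az -0.03 F [-0.6  0.   1. ] T [ 0.05  0.03 -0.04] gap 0.0512 q [-0.22  0.24 -0.49  0.85  0.   -1.16] t 3.48
```

View pics/h3.png

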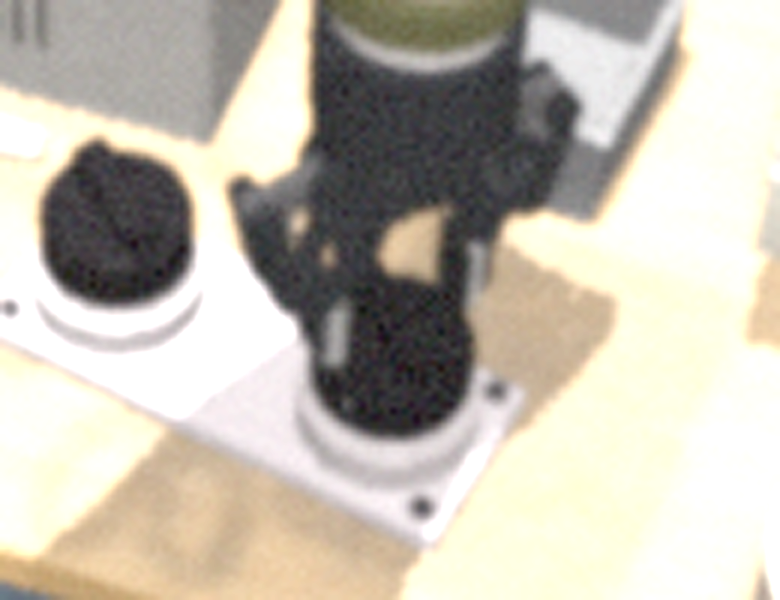

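The crop shows the fingers straddling the right cap's bar at about (395,310). Now I close.

Request:
move_arm:
  targets:
    - [[0,0,0],[0,0,0],0.4]
    - [[0,0,0],[0,0,0],1]
    - [[0,0,0],[0,0,0],1]
    - [[0,0,0],[0,0,0],1]
    - [[0,0,0],[0,0,0],1]
  squeeze: 40

```text
clock: 4.15
tcp_pos: [0.4729, -0.0242, 0.0693]
orientation: [0.001, -0.452, 0.892, -0.001]
wrist_force: [-1.0, 0.4, 6.8]
finger_gap: 0.0146
grip_force: 40.7
```

```bash
python3 -c "
from h import *
go(.4716,-.024,.068,144)"
```

```text
tcp [ 0.4729 -0.0242  0.0693] yaw_y 143.72 z [ 0.002 -0.    -1.   ] shift [0.7 1.2 1.3] az -0.03 F [-1.   0.4  6.8] T [ 0.11  0.17 -0.07] gap 0.0146 q [-0.22  0.23 -0.48  0.85  0.   -1.16] t 4.15
```

Request:
move_arm:
  targets:
    - [[0,0,0.5],[0,0,0.6],1]
    - [[0,0,1.2],[0,0,1.2],1]
    - [[0,0,2],[0,0,1.8],1]
    - [[0,0,2.7],[0,0,2.4],1]
    - [[0,0,3.5],[0,0,3.0],1]

```text
clock: 4.78
tcp_pos: [0.4735, -0.0244, 0.0657]
orientation: [0.002, -0.204, 0.979, -0.001]
wrist_force: [0.3, 0.5, 4.2]
finger_gap: 0.0146
grip_force: 40.5
```

```bash
python3 -c "
from h import *
go(.4716,-.024,.068,144)"
```

```text
tcp [ 0.4735 -0.0244  0.0657] yaw_y 113.52 z [ 0.003 -0.001 -1.   ] shift [ 1.6  1.1 -2.3] az -3.05 F [0.3 0.5 4.2] T [-0.08 -0.21  0.01] gap 0.0146 q [-0.22  0.24 -0.49  0.84  0.   -0.63] t 4.78
```

Request:
move_arm:
  targets:
    - [[0,0,0.7],[0,0,0.6],1]
    - [[0,0,1.5],[0,0,1.2],1]
    - [[0,0,2.2],[0,0,1.8],1]
    - [[0,0,2.9],[0,0,2.4],1]
    - [[0,0,3.5],[0,0,2.9],1]

```text
clock: 5.4
tcp_pos: [0.4736, -0.0248, 0.0631]
orientation: [0.002, 0.047, 0.999, -0.001]
wrist_force: [-4.6, -1.4, 17.2]
finger_gap: 0.0149
grip_force: 42.3
```

```bash
python3 -c "
from h import *
go(.4716,-.024,.068,85.6)"
```

```text
tcp [ 0.4736 -0.0248  0.0631] yaw_y 84.59 z [ 0.004 -0.002 -1.   ] shift [ 2.1  0.6 -4.9] az -0.1 F [-4.6 -1.4 17.2] T [-0.51  0.91  0.62] gap 0.0149 q [-0.22  0.24 -0.49  0.83 -0.   -0.13] t 5.4
```

Request:
move_arm:
  targets:
    - [[0,0,-1],[0,0,0.4],1]
    - [[0,0,-1],[0,0,0.8],1]
    - [[0,0,-1],[0,0,0.8],1]

```text
clock: 5.78
tcp_pos: [0.4735, -0.0251, 0.0634]
orientation: [0.002, 0.114, 0.993, -0.001]
wrist_force: [0.2, -3.9, 5.1]
finger_gap: 0.0146
grip_force: 58.0
```

```bash
python3 -c "
from h import *
go(.4716,-.024,.068,85.6)"
```

```text
tcp [ 0.4735 -0.0251  0.0634] yaw_y 76.87 z [ 0.003 -0.003 -1.   ] shift [ 2.   0.6 -4.6] az -0.87 F [ 0.2 -3.9  5.1] T [-0.8   0.07  1.48] gap 0.0146 q [-0.22  0.24 -0.49  0.83 -0.    0.01] t 5.78
```

The right cap reached a hard stop at about home height after roughly 1.0 rad, so it is the good one. I release it and move to the left cap.

Request:
move_arm:
  targets:
    - [[0,0,0],[0,0,-0.8],1]
    - [[0,0,0],[0,0,-0.8],-0.2]
    - [[0,0,0],[0,0,-0.8],-0.2]
    - [[0,0,-30],[0,0,-0.8],-0.2]
    - [[0,0,-70],[0,0,-0.8],-0.2]

```text
clock: 6.4
tcp_pos: [0.4707, -0.0237, 0.1317]
orientation: [-0.002, 0.047, 0.999, 0.0]
wrist_force: [0.5, -0.2, -0.7]
finger_gap: 0.0512
grip_force: 0.0
```

```bash
python3 -c "
from h import *
go(.483,.099,.13,147)"
```

```text
tcp [ 0.4707 -0.0237  0.1317] yaw_y 84.62 z [-0.003  0.001 -1.   ] shift [ -0.7 123.3   1.8] az -6.24 F [ 0.5 -0.2 -0.7] T [-0.02 -0.03 -0.01] gap 0.0512 q [-0.22  0.17 -0.39  1.01  0.   -0.13] t 6.4
```

Run:
```python
from h import *
p=env.read_camera("scene")
print(onz(p,[(281,241),(278,237)],0).round(3), proj(p,[[.565,.1,0],[.565,.1,.21],[.54,.1,.21]]).round(0))
cv2.imwrite("pics/m.png",cv2.convertScaleAbs(cv2.resize(p["pixels"][110:250,170:350,::-1],None,fx=4,fy=4,interpolation=2),alpha=1.3))
```

```text
[[0.579 0.105 0.   ]
 [0.588 0.118 0.   ]] [[280. 245.]
 [282. 184.]
 [277. 191.]]
```

View pics/m.png

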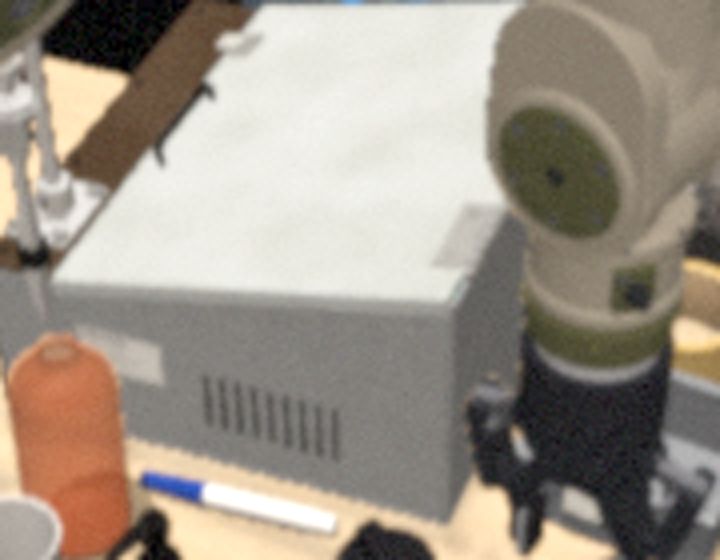

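The machine's front face is vertical at x ≈ 0.567 (its top corner is at (453,300) in the crop), which leaves about 28 mm of clearance to the left plug. I go there.

Request:
move_arm:
  targets:
    - [[0,25,0],[0,0,-1],-0.2]
    - [[0,55,0],[0,0,-2],-0.2]
    - [[0,90,0],[0,0,-3],-0.2]
    - [[0,123,0],[0,0,-4],-0.2]
    - [[0,123,0],[0,0,-5],-0.2]

```text
clock: 7.08
tcp_pos: [0.4831, 0.1004, 0.1317]
orientation: [-0.0, -0.384, 0.923, 0.0]
wrist_force: [-0.7, -0.7, 0.5]
finger_gap: 0.0514
grip_force: 0.0
```

```bash
python3 -c "
from h import *
go(.483,.099,.13,147)"
```

```text
tcp [0.4831 0.1004 0.1317] yaw_y 135.14 z [-0.     0.001 -1.   ] shift [ 1.1 -0.9  1.7] az -1.19 F [-0.7 -0.7  0.5] T [-0.09  0.03 -0.03] gap 0.0514 q [ 0.04  0.21 -0.34  1.02  0.   -0.75] t 7.08
```

Request:
move_arm:
  targets:
    - [[1,-1,10],[0,0,-0.9],-0.2]
    - [[1,-1,35],[0,0,-1.1],-0.2]
    - [[1,-1,60],[0,0,-1.1],-0.2]
    - [[1,-1,63],[0,0,-1.1],0.1]
    - [[1,-1,63],[0,0,-1.1],1]

```text
clock: 7.7
tcp_pos: [0.4833, 0.0971, 0.0692]
orientation: [-0.0, -0.467, 0.884, 0.0]
wrist_force: [-1.3, 0.5, 1.3]
finger_gap: 0.0212
grip_force: 0.9
```

Request:
move_arm:
  targets:
    - [[0,0,0],[0,0,0],1]
    - [[0,0,0],[0,0,0],1]
    - [[0,0,0],[0,0,0],1]

```text
clock: 8.07
tcp_pos: [0.4831, 0.0975, 0.0698]
orientation: [0.0, -0.467, 0.884, 0.0]
wrist_force: [-4.7, 3.0, 6.1]
finger_gap: 0.0146
grip_force: 41.9
```

```bash
python3 -c "
from h import *
go(.483,.099,.13,147)"
```

```text
tcp [0.4831 0.0975 0.0698] yaw_y 145.74 z [ 0.     0.001 -1.   ] shift [ -1.3   1.  -60.2] az -0.13 F [-4.7  3.   6.1] T [ 0.55  0.99 -0.01] gap 0.0146 q [ 0.04  0.27 -0.43  0.87  0.   -0.94] t 8.07
```

Request:
move_arm:
  targets:
    - [[0,1,0.5],[0,0,0.6],1]
    - [[0,1,1.2],[0,0,1.2],1]
    - [[0,1,2],[0,0,1.8],1]
    - [[0,1,2.6],[0,0,2.4],1]
    - [[0,1,2.6],[0,0,3.0],1]

```text
clock: 8.7
tcp_pos: [0.4817, 0.098, 0.067]
orientation: [-0.0, -0.222, 0.975, 0.0]
wrist_force: [-5.2, 1.1, 5.9]
finger_gap: 0.0149
grip_force: 45.0
```

```bash
python3 -c "
from h import *
go(.483,.099,.13,147)"
```

```text
tcp [0.4817 0.098  0.067 ] yaw_y 115.62 z [-0.001  0.001 -1.   ] shift [ -1.6   0.4 -63. ] az -3.14 F [-5.2  1.1  5.9] T [0.54 1.17 1.07] gap 0.0149 q [ 0.04  0.27 -0.44  0.86  0.   -0.41] t 8.7
```

The left cap stops hard after about 0.4 rad, with 1.07 N m of torque where the right one had none, so it is the bad one. I unscrew it.

Request:
move_arm:
  targets:
    - [[0,0,-1],[0,0,-0.8],1]
    - [[0,0,-2],[0,0,-1.6],1]
    - [[0,0,-3],[0,0,-2.4],1]
    - [[0,0,-4],[0,0,-3.2],1]
    - [[0,0,-5],[0,0,-4.0],1]

```text
clock: 9.32
tcp_pos: [0.4831, 0.0977, 0.0717]
orientation: [0.001, -0.544, 0.839, -0.0]
wrist_force: [-0.5, 2.0, -1.4]
finger_gap: 0.0147
grip_force: 41.1
```

```bash
python3 -c "
from h import *
go(.483,.099,.13,147)"
```

```text
tcp [0.4831 0.0977 0.0717] yaw_y 155.98 z [ 0.001  0.    -1.   ] shift [ -1.2   0.5 -58.3] az 0.9 F [-0.5  2.  -1.4] T [ 0.39  0.24 -0.06] gap 0.0147 q [ 0.04  0.27 -0.43  0.87  0.   -1.12] t 9.32
```

Request:
move_arm:
  targets:
    - [[0,0,-1],[0,0,-0.8],1]
    - [[0,0,-2],[0,0,-1.6],1]
    - [[0,0,-3],[0,0,-2.4],1]
    - [[0,0,-3.5],[0,0,-3.0],1]
    - [[0,0,-6],[0,0,-3.0],1]

```text
clock: 9.95
tcp_pos: [0.4825, 0.0976, 0.0775]
orientation: [-0.0, 0.741, -0.671, -0.0]
wrist_force: [-0.8, 1.2, -1.9]
finger_gap: 0.0147
grip_force: 40.9
```

```bash
python3 -c "
from h import *
go(.483,.099,.13,147)"
```

```text
tcp [0.4825 0.0976 0.0775] yaw_y -174.35 z [ 0.  0. -1.] shift [ -1.3  -0.6 -52.5] az 3.87 F [-0.8  1.2 -1.9] T [0.38 0.27 0.01] gap 0.0147 q [ 0.04  0.26 -0.42  0.89  0.   -1.63] t 9.95
```

Request:
move_arm:
  targets:
    - [[0,0,-3],[0,0,0],1]
    - [[0,0,-8],[0,0,0],1]
    - [[0,0,-20],[0,0,0],1]
    - [[0,0,-50],[0,0,0],1]
    - [[0,0,-80],[0,0,0],1]

```text
clock: 10.58
tcp_pos: [0.4828, 0.0973, 0.1591]
orientation: [-0.0, 0.741, -0.671, 0.001]
wrist_force: [-0.6, 1.2, -1.2]
finger_gap: 0.0143
grip_force: 41.1
```

Run:
```python
from h import *
p=env.read_camera("scene")
go(.662,.004,.16,100)
cv2.imwrite("pics/l.png",cv2.convertScaleAbs(cv2.resize(p["pixels"][160:310,200:380,::-1],None,fx=4,fy=4,interpolation=2),alpha=1.4))
```

```text
tcp [0.4851 0.0974 0.1633] yaw_y -174.31 z [ 0.007 -0.    -1.   ] shift [ 110.5 -166.8    4.6] az 8.57 F [2.  0.3 4. ] T [-0.01 -0.11 -0.07] gap 0.0146 q [ 0.04  0.19 -0.29  1.09 -0.   -1.63] t 10.62
```

View pics/l.png

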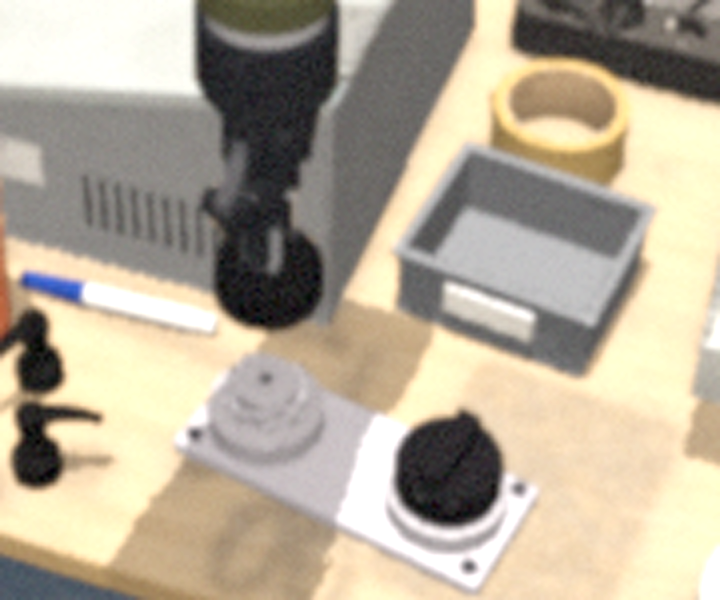

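The left cap is off and held at (268,275), with the bare plug at (265,390). The right cap is home at (448,470). I take the bad cap to the bin.

Request:
move_arm:
  targets:
    - [[50,-22,0],[0,0,0],1]
    - [[95,-60,0],[0,0,0],1]
    - [[108,-115,0],[0,0,0],1]
    - [[110,-167,0],[0,0,0],1]
    - [[110,-167,0],[0,0,0],1]

```text
clock: 11.25
tcp_pos: [0.6629, 0.0039, 0.1561]
orientation: [-0.0, 0.741, -0.671, 0.0]
wrist_force: [-1.1, -0.0, -0.8]
finger_gap: 0.0145
grip_force: 41.1
```

Run:
```python
from h import *
p=env.read_camera("scene")
go(.662,.004,.04)
cv2.imwrite("pics/b.png",cv2.convertScaleAbs(cv2.resize(p["pixels"][150:290,250:400,::-1],None,fx=4,fy=4,interpolation=2),alpha=1.4))
```

```text
tcp [0.6607 0.0043 0.1565] yaw_y -174.31 z [-0.001 -0.    -1.   ] shift [  0.4  -1.4 116.5] az None F [-0.9 -0.1 -0.6] T [-0.04  0.06 -0.03] gap 0.0148 q [-0.11  0.51  0.16  1.22 -0.   -1.78] t 11.3
```

Request:
move_arm:
  targets:
    - [[0,0,50],[0,0,0],1]
    - [[0,0,95],[0,0,0],1]
    - [[0,0,112],[0,0,0],1]
    - [[0,0,116],[0,0,0],1]
    - [[0,0,116],[0,0,0],1]

```text
clock: 11.92
tcp_pos: [0.6606, 0.0046, 0.0434]
orientation: [-0.001, 0.742, -0.671, 0.001]
wrist_force: [0.6, 0.7, -0.3]
finger_gap: 0.0144
grip_force: 41.1
```

Request:
move_arm:
  targets:
    - [[0,0,0],[0,0,0],-0.2]
    - [[0,0,0],[0,0,0],-0.2]
    - [[0,0,0],[0,0,0],-0.2]
    - [[0,0,-40],[0,0,0],-0.2]
    - [[0,0,-95],[0,0,0],-0.2]

```text
clock: 12.55
tcp_pos: [0.6582, 0.0049, 0.1356]
orientation: [0.001, 0.741, -0.671, -0.002]
wrist_force: [-0.3, 0.7, 0.7]
finger_gap: 0.0511
grip_force: 0.0
```

Run:
```python
from h import *
go(.4735,-.025,.13,85)
p=env.read_camera("scene")
a=cv2.resize(p["pixels"][150:250,270:400,::-1],None,fx=4,fy=4,interpolation=2)
cv2.imwrite("pics/b2.png",cv2.convertScaleAbs(a,alpha=1.4))
```

```text
tcp [0.6582 0.0049 0.1356] yaw_y -174.28 z [-0.004  0.001 -1.   ] shift [ 11.3 186.7   6.3] az 10.07 F [-0.3  0.7  0.7] T [-0.05 -0.08 -0.01] gap 0.0511 q [-0.11  0.52  0.12  1.18  0.   -1.79] t 12.55
```

View pics/b2.png

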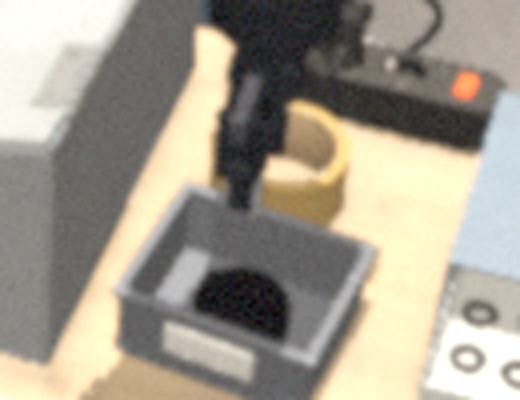

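The bad cap lies in the bin at (240,300). Back to the good cap.

Request:
move_arm:
  targets:
    - [[2,40,0],[0,0,1],-0.2]
    - [[4,85,0],[0,0,2],-0.2]
    - [[7,130,0],[0,0,3],-0.2]
    - [[11,165,0],[0,0,4],-0.2]
    - [[11,187,0],[0,0,5],-0.2]

```text
clock: 13.22
tcp_pos: [0.473, -0.025, 0.1366]
orientation: [0.0, -0.386, 0.923, -0.0]
wrist_force: [0.5, -0.4, 0.7]
finger_gap: 0.0515
grip_force: 0.0
```

Request:
move_arm:
  targets:
    - [[0,0,0],[0,0,1],-0.2]
    - [[0,0,0],[0,0,2],-0.2]
    - [[0,0,0],[0,0,3],-0.2]
    - [[0,0,0],[0,0,4],-0.2]
    - [[0,0,0],[0,0,5],-0.2]

```text
clock: 13.85
tcp_pos: [0.4748, -0.0248, 0.1366]
orientation: [0.0, 0.04, 0.999, -0.0]
wrist_force: [-0.1, -0.7, -0.3]
finger_gap: 0.0512
grip_force: 0.0
```

Run:
```python
from h import *
go(.4735,-.025,.063,85)
```

```text
tcp [ 0.4748 -0.0248  0.1366] yaw_y 85.39 z [ 0.001 -0.    -1.   ] shift [ 1.3 -0.3 73.6] az 0.04 F [-0.1 -0.7 -0.3] T [0.   0.06 0.  ] gap 0.0512 q [-0.22  0.17 -0.37  1.02  0.   -0.14] t 13.85
```

Request:
move_arm:
  targets:
    - [[1,0,35],[0,0,0],-0.2]
    - [[1,0,65],[0,0,0],-0.2]
    - [[1,0,73.5],[0,0,0],-0.2]
    - [[1,0,73.5],[0,0,0],0.3]
    - [[1,0,73.5],[0,0,0],1]

```text
clock: 14.48
tcp_pos: [0.4747, -0.025, 0.0641]
orientation: [0.001, 0.037, 0.999, -0.0]
wrist_force: [0.0, -0.2, 4.7]
finger_gap: 0.0155
grip_force: 10.4
```

Request:
move_arm:
  targets:
    - [[0,0,0],[0,0,0],1]
    - [[0,0,0],[0,0,0],1]
    - [[0,0,0],[0,0,0],1]
    - [[0,0,0],[0,0,0.5],1]
    - [[0,0,0],[0,0,0.7],1]

```text
clock: 15.1
tcp_pos: [0.4748, -0.0253, 0.0642]
orientation: [0.001, 0.098, 0.995, -0.001]
wrist_force: [-1.2, -1.7, 6.0]
finger_gap: 0.0145
grip_force: 51.9
```

Run:
```python
from h import *
go(.4735,-.025,.063,85)
```

```text
tcp [ 0.4748 -0.0253  0.0642] yaw_y 78.78 z [ 0.003 -0.002 -1.   ] shift [ 1.3 -0.   1.2] az -0.62 F [-1.2 -1.7  6. ] T [-0.4   0.18  1.31] gap 0.0145 q [-0.22  0.24 -0.49  0.84 -0.   -0.03] t 15.1
```

The hard stop at home is confirmed again (1.31 N m). I unscrew it.

Request:
move_arm:
  targets:
    - [[0,0,-0.5],[0,0,-0.9],1]
    - [[0,0,-1.6],[0,0,-1.8],1]
    - [[0,0,-2.7],[0,0,-2.7],1]
    - [[0,0,-3.8],[0,0,-3.6],1]
    - [[0,0,-4.9],[0,0,-4.5],1]

```text
clock: 15.72
tcp_pos: [0.474, -0.0243, 0.0683]
orientation: [0.001, -0.293, 0.956, 0.0]
wrist_force: [-0.9, 1.5, 1.7]
finger_gap: 0.0147
grip_force: 40.3
```

Run:
```python
from h import *
go(.4735,-.025,.063,180)
```

```text
tcp [ 0.474  -0.0243  0.0683] yaw_y 124.02 z [ 0.001  0.001 -1.   ] shift [ 0.8 -0.3  5.3] az -5.6 F [-0.9  1.5  1.7] T [ 0.46  0.06 -0.07] gap 0.0147 q [-0.22  0.24 -0.48  0.85  0.   -0.82] t 15.72
```

Request:
move_arm:
  targets:
    - [[0,0,-1.2],[0,0,-1],1]
    - [[0,0,-2.4],[0,0,-2],1]
    - [[0,0,-3.6],[0,0,-3],1]
    - [[0,0,-4.9],[0,0,-4],1]
    - [[0,0,-6.1],[0,0,-5],1]

```text
clock: 16.35
tcp_pos: [0.4728, -0.0236, 0.0743]
orientation: [0.0, -0.67, 0.743, 0.001]
wrist_force: [-4.0, 2.9, 5.7]
finger_gap: 0.0146
grip_force: 40.7
```

Request:
move_arm:
  targets:
    - [[0,0,-1],[0,0,-0.7],1]
    - [[0,0,-3],[0,0,-0.7],1]
    - [[0,0,-3],[0,0,-0.7],1]

```text
clock: 16.73
tcp_pos: [0.4726, -0.0239, 0.0766]
orientation: [0.0, 0.711, -0.703, -0.001]
wrist_force: [-2.4, 3.8, -0.2]
finger_gap: 0.0142
grip_force: 40.1
```

Run:
```python
from h import *
go(.4735,-.025,.063,180)
```

```text
tcp [ 0.4726 -0.0239  0.0766] yaw_y -179.37 z [-0.002  0.002 -1.   ] shift [ 1.1 -0.9 13.6] az 0.06 F [-2.4  3.8 -0.2] T [1.09 0.7  0.01] gap 0.0142 q [-0.22  0.23 -0.47  0.87  0.   -1.8 ] t 16.73
```

Request:
move_arm:
  targets:
    - [[0,0,-2],[0,0,0],1]
    - [[0,0,-5],[0,0,0],1]
    - [[0,0,-8],[0,0,0],1]

```text
clock: 17.1
tcp_pos: [0.4739, -0.0252, 0.0849]
orientation: [0.0, 0.711, -0.703, 0.0]
wrist_force: [-0.3, 0.9, -1.5]
finger_gap: 0.0147
grip_force: 40.0
```

Run:
```python
from h import *
go(.4735,-.025,.17,180)
p=env.read_camera("top")
for t in["drawer_floor","drawer_front"]:
    for q in (p,):
        for r in env.landmark_of(t,q)[:2]:print(t,np.round(r["centre"],4),round(r["confidence"],2))
```

```text
tcp [ 0.4739 -0.0252  0.0849] yaw_y -179.34 z [ 0.    -0.001 -1.   ] shift [ -0.1   0.3 -85.1] az 0.07 F [-0.3  0.9 -1.5] T [-0.03 -0.04 -0.01] gap 0.0147 q [-0.22  0.22 -0.46  0.89 -0.   -1.8 ] t 17.1
drawer_floor [ 6.639e-01  5.100e-03 -1.000e-04] 0.28
drawer_front [ 0.5828 -0.2216  0.0936] 0.67
```

Request:
move_arm:
  targets:
    - [[0,0,-30],[0,0,0],1]
    - [[0,0,-80],[0,0,0.9],1]
    - [[0,0,-105],[0,0,1.9],1]
    - [[40,-32,-105],[0,0,2.9],1]
    - [[85,-68,-105],[0,0,3.9],1]

```text
clock: 17.88
tcp_pos: [0.5444, -0.1101, 0.1915]
orientation: [0.001, -0.434, 0.901, -0.002]
wrist_force: [0.2, 1.2, -1.2]
finger_gap: 0.0145
grip_force: 40.0
```

Run:
```python
from h import *
go(.6325,-.2166,.17,95.5)
```

```text
tcp [ 0.5444 -0.1101  0.1915] yaw_y 141.45 z [ 0.004 -0.002 -1.   ] shift [  28.4 -135.2   22.1] az 4.59 F [ 0.2  1.2 -1.2] T [ 0.   -0.02  0.01] gap 0.0145 q [-0.34  0.29 -0.09  1.19 -0.   -1.24] t 17.88
```

Request:
move_arm:
  targets:
    - [[9,-45,0],[0,0,0.9],1]
    - [[18,-90,0],[0,0,1.8],1]
    - [[28,-135,8],[0,0,2.8],1]
    - [[28,-135,16],[0,0,3.7],1]
    - [[28,-135,22],[0,0,4.6],1]

```text
clock: 18.5
tcp_pos: [0.6318, -0.2161, 0.1669]
orientation: [-0.0, -0.046, 0.999, -0.0]
wrist_force: [-0.1, 0.9, -0.3]
finger_gap: 0.0145
grip_force: 40.0
```

Run:
```python
from h import *
go(.6325,-.2166,.102,95.5)
for c in("scene","top"):
    p=env.read_camera(c)
    for t in["drawer_front","drawer_floor","cap_1_mid"]:
        for r in env.landmark_of(t,p)[:3]:print(c,t,np.round(r["centre"],4),round(r["confidence"],2))
    if c=="scene": cv2.imwrite("pics/d.png",cv2.convertScaleAbs(cv2.resize(p["pixels"][140:290,340:500,::-1],None,fx=4,fy=4,interpolation=2),alpha=1.4))
```

```text
tcp [ 0.6318 -0.2161  0.1669] yaw_y 95.32 z [-0.    -0.001 -1.   ] shift [-0.7 -0.5 64.9] az -0.02 F [-0.1  0.9 -0.3] T [ 0.03  0.05 -0.02] gap 0.0145 q [-0.45  0.52  0.2   1.25 -0.   -0.54] t 18.5
scene drawer_front [ 0.578  -0.2248  0.0922] 0.77
scene drawer_floor [ 0.6617 -0.2162  0.068 ] 0.85
scene cap_1_mid [ 0.6272 -0.2161  0.1547] 0.91
top drawer_front [ 0.5776 -0.2237  0.0935] 0.59
top drawer_floor [ 0.6611 -0.2131  0.0692] 0.83
top cap_1_mid [0.4528 0.4491 0.0218] 0.86
top cap_1_mid [ 0.6301 -0.2166  0.1549] 0.58
```

Request:
move_arm:
  targets:
    - [[0,0,30],[0,0,0],1]
    - [[0,0,50],[0,0,0],1]
    - [[0,0,61],[0,0,0],1]
    - [[0,0,65],[0,0,0],1]
    - [[0,0,66],[0,0,0],1]

```text
clock: 19.52
tcp_pos: [0.6317, -0.2146, 0.1025]
orientation: [0.0, -0.05, 0.999, -0.0]
wrist_force: [-0.2, -0.9, -0.8]
finger_gap: 0.0149
grip_force: 40.0
```

Run:
```python
from h import *
go(.6325,-.2166,.100,95.5)
```

```text
tcp [ 0.6317 -0.2146  0.1025] yaw_y 95.73 z [ 0.001 -0.    -1.   ] shift [-0.6 -2.   2.5] az 0.02 F [-0.2 -0.9 -0.8] T [0.02 0.06 0.01] gap 0.0149 q [-0.45  0.55  0.09  1.11  0.   -0.55] t 19.52
```

Request:
move_arm:
  targets:
    - [[0,0,1.5],[0,0,0],1]
    - [[0,0,2.5],[0,0,0],1]
    - [[0,0,2.5],[0,0,0],1]

```text
clock: 19.9
tcp_pos: [0.632, -0.2147, 0.1004]
orientation: [0.001, -0.05, 0.999, -0.0]
wrist_force: [0.9, -0.0, 3.8]
finger_gap: 0.0148
grip_force: 40.5
```

Request:
move_arm:
  targets:
    - [[0,0,0],[0,0,0],-0.2]
    - [[0,0,0],[0,0,0],-0.2]
    - [[0,0,0],[0,0,0],-0.2]
    - [[0,0,-30],[0,0,0],-0.2]
    - [[0,0,-90],[0,0,0],-0.2]

```text
clock: 20.52
tcp_pos: [0.6294, -0.2137, 0.1869]
orientation: [-0.003, -0.05, 0.999, 0.002]
wrist_force: [0.8, -0.5, 1.0]
finger_gap: 0.0516
grip_force: 0.0
```

Run:
```python
from h import *
go(.52,-.227,.19,95.5)
for c in("scene","top"):
    p=env.read_camera(c)
    for t in["drawer_front","drawer_floor","cap_1_mid"]:
        for r in env.landmark_of(t,p)[:3]:print(c,t,np.round(r["centre"],4),round(r["confidence"],2))
```

```text
tcp [ 0.6294 -0.2137  0.1869] yaw_y 95.71 z [-0.006  0.003 -1.   ] shift [110.2  -2.4  -2.5] az 0.02 F [ 0.8 -0.5  1. ] T [-0.07 -0.06  0.  ] gap 0.0516 q [-0.45  0.51  0.24  1.3   0.   -0.55] t 20.52
scene drawer_front [ 0.5827 -0.2206  0.0921] 0.81
scene drawer_floor [ 0.6614 -0.2137  0.0677] 0.74
scene cap_1_mid [ 0.6289 -0.2179  0.0877] 0.6
top drawer_front [ 0.5824 -0.221   0.0906] 0.75
top drawer_front [0.6614 0.0028 0.0262] 0.39
top drawer_floor [ 0.6601 -0.2122  0.0664] 0.61
top cap_1_mid [ 0.6311 -0.2199  0.0863] 0.97
top cap_1_mid [0.4535 0.4488 0.0219] 0.61
top cap_1_mid [0.6651 0.0067 0.0011] 0.16
```

The cap is upright in the drawer (its point is at z ≈ 0.087). I back off, shut the fingers and go down in front of the panel.

Request:
move_arm:
  targets:
    - [[50,-2,0],[0,0,0],1]
    - [[108,-2,0],[0,0,0],1]
    - [[108,-2,0],[0,0,0],1]
    - [[108,-2,50],[0,0,0],1]
    - [[108,-2,99],[0,0,0],1]

```text
clock: 21.55
tcp_pos: [0.5252, -0.2277, 0.0895]
orientation: [0.001, -0.05, 0.999, -0.001]
wrist_force: [0.5, -1.0, 0.0]
finger_gap: -0.0003
grip_force: 0.0
```

Run:
```python
from h import *
go(.65,-.215,.088,95.5)
p=env.read_camera("scene")
cv2.imwrite("pics/d2.png",cv2.convertScaleAbs(cv2.resize(p["pixels"][150:340,340:500,::-1],None,fx=3,fy=3,interpolation=2),alpha=1.4))
```

```text
tcp [ 0.5252 -0.2277  0.0895] yaw_y 95.71 z [ 0.002 -0.001 -1.   ] shift [-125.4    0.2    1.8] az 0.02 F [ 0.5 -1.   0. ] T [-0.01 -0.02  0.01] gap -0.0003 q [-0.55  0.39 -0.21  0.97  0.   -0.65] t 21.55
```

View pics/d2.png

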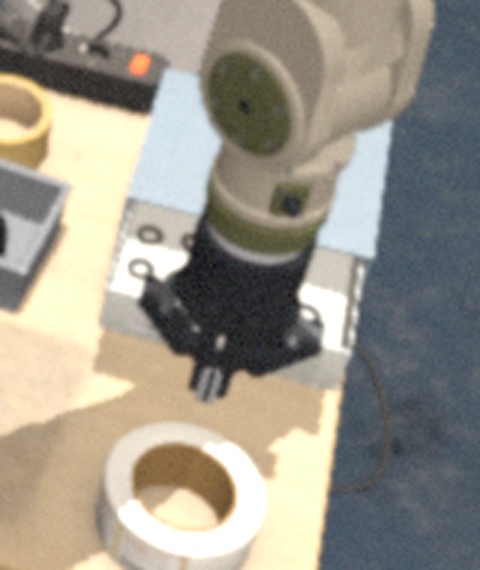

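The fingers are shut at (208,380), in front of the drawer's lip and clear of the tape roll. I push gently.

Request:
move_arm:
  targets:
    - [[-12,0,0],[0,0,0],1]
    - [[-22,0,0],[0,0,0],1]
    - [[-32,0,0],[0,0,0],1]
    - [[-42,0,0],[0,0,0],1]
    - [[-52,0,0],[0,0,0],1]

```text
clock: 22.22
tcp_pos: [0.5768, -0.2221, 0.0911]
orientation: [0.0, -0.05, 0.999, -0.0]
wrist_force: [-0.7, -0.3, 1.2]
finger_gap: 0.0002
grip_force: 0.3
```

Request:
move_arm:
  targets:
    - [[-10,0,0],[0,0,0],1]
    - [[-20,0,0],[0,0,0],1]
    - [[-30,0,0],[0,0,0],1]
    - [[-40,0,0],[0,0,0],1]
    - [[-50,0,0],[0,0,0],1]

```text
clock: 22.85
tcp_pos: [0.6261, -0.2169, 0.0903]
orientation: [-0.0, -0.05, 0.999, 0.0]
wrist_force: [-0.3, 0.8, -0.5]
finger_gap: -0.0002
grip_force: 0.3
```

Request:
move_arm:
  targets:
    - [[-8,0,0],[0,0,0],1]
    - [[-14,0,0],[0,0,0],1]
    - [[-19,0,0],[0,0,0],1]
    - [[-19,0,0],[0,0,0],1]

```text
clock: 23.35
tcp_pos: [0.6449, -0.2153, 0.0904]
orientation: [0.0, -0.05, 0.999, -0.0]
wrist_force: [-0.4, 0.6, 0.2]
finger_gap: 0.0001
grip_force: 0.0
```

Run:
```python
from h import *
go(.65,-.215,.088,95.5)
```

```text
tcp [ 0.6449 -0.2153  0.0904] yaw_y 95.73 z [ 0. -0. -1.] shift [-5.1 -0.3  2.4] az 0.02 F [-0.4  0.6  0.2] T [ 0.03 -0.05  0.01] gap 0.0001 q [-0.44  0.58  0.11  1.1   0.   -0.54] t 23.35
```

Not at the end stop yet, so I continue in small steps until the force rises.

Request:
move_arm:
  targets:
    - [[-4,0,0],[0,0,0],1]
    - [[-8,0,0],[0,0,0],1]
    - [[-10,0,0],[0,0,0],1]
    - [[-10,0,0],[0,0,0],1]

```text
clock: 23.85
tcp_pos: [0.6513, -0.2145, 0.0903]
orientation: [-0.003, -0.049, 0.999, -0.0]
wrist_force: [-9.2, -1.8, 5.8]
finger_gap: -0.0
grip_force: 4.9
```

Run:
```python
from h import *
go(.65,-.215,.088,95.5)
p=env.read_camera("scene")
for t in["drawer_front"]:
    for r in env.landmark_of(t,p)[:2]:print(t,np.round(r["centre"],4),round(r["confidence"],2))
```

```text
tcp [ 0.6513 -0.2145  0.0903] yaw_y 95.66 z [-0.006 -0.    -1.   ] shift [ 1.3 -0.4  2.3] az 0.02 F [-9.2 -1.8  5.8] T [-0.27  1.92  0.  ] gap -0.0 q [-0.43  0.6   0.14  1.12 -0.   -0.53] t 23.85
drawer_front [ 0.6758 -0.2124  0.0876] 0.8
```

Request:
move_arm:
  targets:
    - [[-3,0,0],[0,0,0],1]
    - [[-3,0,0],[0,0,0],1]

```text
clock: 24.2
tcp_pos: [0.6515, -0.2145, 0.0903]
orientation: [-0.006, -0.049, 0.999, -0.0]
wrist_force: [-17.7, -2.4, 10.0]
finger_gap: -0.0003
grip_force: 8.9
```

Request:
move_arm:
  targets:
    - [[20,0,0],[0,0,0],1]
    - [[60,0,0],[0,0,0],1]
    - [[90,0,-30],[0,0,0],1]
    - [[110,0,-80],[0,0,0],1]
    - [[110,40,-100],[0,0,0],1]

```text
clock: 24.82
tcp_pos: [0.5446, -0.1876, 0.1939]
orientation: [0.002, -0.048, 0.999, -0.002]
wrist_force: [0.9, -0.1, 0.2]
finger_gap: 0.0003
grip_force: 0.0
```

Run:
```python
from h import *
go(.65,-.215,.088,95.5)
for c in("scene","top"):
    p=env.read_camera(c)
    for t in["drawer_front","cap_1_mid","drawer_floor"]:
        for r in env.landmark_of(t,p)[:3]:print(c,t,np.round(r["centre"],4),round(r["confidence"],2))
    cv2.imwrite(f"pics/e_{c}.png",p["pixels"][:,:,::-1])
    if c=="top":
        g=p["pixels"][:,:,1].astype(int)
        for y in(-.15,-.28):
            xs=np.arange(.55,.74,.005);print(y,[int(g[int(v),int(u)]) for u,v in proj(p,[[x,y,.111] for x in xs])])
```

```text
tcp [ 0.5446 -0.1876  0.1939] yaw_y 95.45 z [ 0.005 -0.003 -1.   ] shift [-101.8  -36.9  106.5] az -0.01 F [ 0.9 -0.1  0.2] T [ 0.05 -0.08 -0.04] gap 0.0003 q [-0.47  0.32 -0.03  1.21 -0.   -0.57] t 24.82
scene drawer_front [ 0.6732 -0.2128  0.0927] 0.93
scene drawer_front [ 0.4689 -0.0263  0.0314] 0.31
scene drawer_floor [ 0.7536 -0.2057  0.0695] 0.95
scene drawer_floor [ 0.6757 -0.211   0.0918] 0.6
top drawer_front [ 0.6783 -0.2125  0.0909] 0.86
top cap_1_mid [0.455  0.451  0.0179] 0.57
-0.15 [121, 119, 117, 122, 121, 116, 117, 120, 119, 117, 122, 117, 117, 115, 114, 111, 111, 107, 107, 84, 93, 124, 86, 126, 163, 162, 165, 162, 163, 166, 163, 164, 161, 163, 161, 162, 164, 160]
-0.28 [53, 43, 46, 44, 54, 72, 92, 72, 65, 77, 81, 66, 74, 74, 82, 74, 78, 73, 71, 84, 110, 138, 128, 105, 124, 88, 130, 155, 155, 153, 152, 150, 149, 147, 147, 153, 150, 150]
```

```bash
python3 -c "
from workcell import env
print(env.hand_in())"
```

```text
the job is handed in; nothing more can be done
None
```

The bad cap was on the left plug and is now in the reject bin; the good cap was then unscrewed from fully home and put upright in the drawer. The drawer was pushed shut to a hard stop, and the job was handed in at about 25 s of the 72 s allowed (hand-in returned no verdict).

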